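# Hook the return spring of the cone-gluing press onto its anchor post

### The arm

A 7-joint arm with a two-finger parallel gripper is mounted at the origin on the work surface. World frame = base frame: x ahead of the robot, y to its left, z up, the work surface at z = 0. Lengths are in m, angles in rad, forces in N, time in s.
With the tool pointing down it reaches from about 0.35 to 0.9 m from the base axis. Payload 8.1 kg.
Tool frame: the origin (TCP) lies midway between the tips of the shut fingers; the grasp point (between the pads) lies arm.tcp_to_grasp behind it (arm.tcp_to_grasp is the distance from the TCP to the grasp point, in m); z points along the fingers, y is the line along which they close (so a half turn about z gives the same grasp; the last joint's range is limited). The gripper opens to 92 mm and grips with 3 to 60 N. Pads are 19 mm wide; open, the fingers measure 130 mm over their backs; the gripper's body (75 mm by 190 mm) begins 47 mm behind the grasp point.
Start: joints at [1.18, 0.434, 0.025, 1.573, -0.012, 1.134, -0.075], TCP at [0.177, -0.599, 0.227] pointing down, gripper open.
Joint ranges: [-2.62, 2.62], [-0.44, 2.09], [-1.27, 1.32], [0.08, 2.57], [-1.32, 4.46], [0.12, 2], [-2.74, 2.74]. Speed limits (rad/s): [2.22, 2.22, 3.01, 3.01, 3.14, 3.14, 3.14].

### API

Orientations are given as a rotation vector (axis times angle).
In Python, from cell import observe, get_image, arm gives the robot as it stands. The module is installed in compiled form; this text tells all that it offers.
- The arm moves only by the tool drive_tool, never from a script. Its argument "steps" is a list of rows, each a list of 5 numbers: the closure, from 0 (fully open) to 1 (shut), then the shift along the world's x, y, z in mm, then the turn about the world's z in rad. In form: [[hand, x, y, z, roll], ...]. A call has 1 to 20 rows; each row shifts and turns the commanded pose from where the row before left it; what a row does not reach is not made up. A row lasts 1/12 s, in which the tool goes at most 41.7 mm and 7.16 degrees, less where a joint would pass 70% of its speed; a pose out of reach is approached as far as the arm can. A call with a gripper value outside its range is refused whole. The fingers move at their own pace and stop on an object; "grip_force" is the grip in N (left out, the last holds). Time passes only in rows, so rows that do not move let the fingers close. It gives the time, the measured TCP pose, the force, the opening and the grip force at its end, in the units of the state.
- observe(): the state, without advancing time (a new reading comes with each control period).
- get_image(name): name is "scene" or "top"; returns a dict with "image" (420x560x3 uint8, red, green, blue), "vfov" (degrees; the focal length in pixels is half the picture's height over the tangent of half this angle, whatever the lens; pixels are square), "cx", "cy" (the principal point, pixels), "xyz" and "attitude" of the camera in the world. Camera axes: x right, y down, z forward; pixel columns grow to the right and rows downward; lengths in m; the calibration is good to about 2 mm. A picture is of the moment at which its call begins. There is no depth.
- arm.sign_off(): hands the job in; it is judged then, once.
The state is a dict: "clock": time; "joints": joint angles; "dq": joint speeds; "joint_efforts": joint torques, N m; "position": TCP position; "ee_rot": TCP orientation; "force": force on the tool from outside, world axes, zero at the start; "ft_torque": the same for the moment, N m; "width": opening from 0.0 (shut) to 1.0 (fully open); "gripper_force": force on a finger pad.
Only numpy, scipy, OpenCV 4.12 (cv2) and the standard library are available. Lean on these libraries where they do the work, as an engineer would, in place of code of your own. Each camera call takes 0.05 s, during which the arm holds its last target. There are 200 camera calls.

### The job

The press's return spring has come off. Take the spring puller from its stand, catch the pull eye at the spring's loose end with it, stretch the spring past the headed anchor post (not the plain pin), swing it in and let it back so that the hook sits on the post's stem under tension, then put the puller back upright in its stand with its collar resting on the block. Touch the spring only with the puller, and leave everything else on the bench where it is.

Things in the scene. Friction and masses are not known exactly. Their poses are not given: they have to be found in the camera images.
- jig: the cone-gluing press, fixed: dark steel base plate 12 mm thick, origin on its underside, +x from the grey column to the free end, +z up. The free part of the plate spans x -105..85, y -90..90 mm. The spring's root pin (43 mm high over the bench) is at (-85, 0) mm; from x -108 mm backward stand the 250 mm high column and a loudspeaker
- anchor: the headed anchor post: fixed steel stud on the plate, stem 7 mm diameter, flat round head 14 mm diameter, from 29 to 33 mm above the plate (top 45 mm above the bench). Origin at its foot. Its axis is 147 mm from the spring's root pin, about 0.32 rad to one side or the other of the jig's x axis; the plain pin is on the other side
- anchor_waist (a point): the point on the anchor post's axis at the level of the spring's wire (20 mm above the plate, 32 mm above the bench)
- pin: plain headless steel pin, 7 mm diameter, 33 mm high: not the place for the spring. Also 147 mm from the root pin, at the other side. Origin at its foot
- hook: the spring's loose end, a bent 4 mm steel wire lying level, 32 mm above the bench (pressed down it gives, 3 N for 10 mm): shank from the coil, half-round crook turning back. Origin at the crook's outer end, where the pull eye is linked; +x outward along the spring, away from its root pin; +y left of that; +z up. Unstretched, the origin is 108 mm from the root pin
- link (a point): loose wire ring linked to the hook's outer end, level with it: 14 mm inside, 22 mm outside diameter. This entry's origin is the link point, NOT the ring: the ring's centre is 13 mm out from it, in a direction that is not told: anywhere up to 0.7 rad to either side of the hook's +x (8 mm sideways). It must be seen or felt for; about 2 N turns it
- crook (a point): the point of the hook where a seated post's axis lies: 5.5 mm from the hook's origin toward the root, inside the half-round crook (inner radius 6 mm, outside width 20 mm; shank on its +y side, short tip on its -y side). 102.5 mm from the root pin unstretched, so seating takes 44.5 mm of stretch
- mouth (a point): middle of the hook's side opening, on the spring's middle line 25 mm from the hook's origin toward the root. The opening faces the hook's -y; it is 20 mm long between the tip's end (15 mm from the origin) and the coil. Drawn out by about 64 mm, it is level with the post: then the post can enter sideways. The shank on +y stops it (inner face 6 mm from the middle line)
- spring_swing (a joint): swing of the whole spring about its root pin, rad: 0 along the jig's +x, positive toward the jig's +y, limits +-0.65; it stays where it is left. Unstretched, the hook and its eye clear both studs by 11 mm as they swing
- spring: the spring as a whole (coil 16 mm diameter, and hook), turning on the root pin; origin on the root pin's axis at the level of the wire. Stretch = (distance of the hook's origin from here) - 108 mm, at most 75 mm; pull = 1.5 N + 110 N/m x stretch (6.4 N when hooked, 8.5 N at 64 mm)
- puller: the spring puller, 100 g, upright in its stand. Heights over its tip: square wooden handle 22 x 22 mm from 34 to 94 mm, collar 28 mm diameter 30 to 34, shank 7 mm diameter 18 to 30, prong 5 mm diameter below, ending in a ball 8 mm diameter that keeps a pulling wire from slipping off. Origin at the lowest point of the ball, +z up, x and y square to the handle's flats
- stand: wooden block, 75 x 75 x 45 mm, fixed, holding the puller by its collar; origin at the centre of its underside
- stand_mouth (a point): centre of the stand's square through hole, 15 mm wide, on its top face; the puller stands home when its collar rests on the top face (tip 30 mm below this point)
- glue_bottle: white squeeze bottle with a long nozzle, 48 mm diameter, 150 mm high; origin at the centre of its underside; a bystander, to be left where it is
- can: blue tin can, 90 mm diameter, 110 mm high; origin at the centre of its underside; a bystander, to be left where it is
- solvent: black bottle, 64 mm diameter, 150 mm high; origin at the centre of its underside; a bystander, to be left where it is
- screw_tin: small aluminium tin full of brass screws, 34 mm diameter, 26 mm high, standing on the jig's plate near the column; origin at the centre of its underside; a bystander, to be left where it is
- magnet_ring: flat dark steel magnet, 68 mm diameter, 12 mm high; origin at the centre of its underside; a bystander, to be left where it is
- screwdriver: screwdriver lying on the bench (about 200 mm long, along its x axis); origin at the centre of its underside; a bystander, to be left where it is
- pot: small amber glass jar with a black cap, 52 mm diameter, 60 mm high; origin at the centre of its underside; a bystander, to be left where it is
Things that resemble listed ones, but are neither listed nor needed, are in the scene too. What is meant by the puller is not yellow, and is the smaller of those in its own colour.

How it is judged:
On the way, in this order (a step that is already met when the one before it is completed fails the run):
1. the puller is lifted out of its stand (z of puller in the frame of stand_mouth above 0.003 m), for 0.2 s.
2. the puller draws the spring out at least 50 mm, bearing on the hook (distance between hook and spring above 0.158 m and contact force between puller and hook above 3 N), for 0.2 s.
3. the hook sits on the headed post under tension and the puller is clear of the spring (horizontal distance between crook and anchor_waist below 0.005 m and height (world z) of crook between 0.018 and 0.041 m and contact force between hook and anchor above 2.5 N and distance between hook and spring above 0.146 m and contact force between puller and spring below 0.1 N and distance between puller and hook above 0.03 m), for 0.3 s.
At the end, for the whole second after the job is handed in: The hook sits on the headed post's stem (crook point within 5 mm of its axis, 18 to 41 mm over the bench), pulling over 2.5 N, spring stretched over 38 mm; the puller rests in its stand, upright within 0.1 rad, its tip at least 26 mm below the block's top and within 10 mm of the hole's axis (horizontal distance between crook and anchor_waist below 0.005 m and height (world z) of crook between 0.018 and 0.041 m and contact force between hook and anchor above 2.5 N and distance between hook and spring above 0.146 m and horizontal distance between puller and stand_mouth below 0.01 m and angle between puller's own z axis and vertical below 0.1 rad and z of puller in the frame of stand_mouth below -0.026 m and linear speed of puller below 0.02 m/s); the robot touches nothing.
It fails at once if the spring is touched by the gripper or arm (contact force between any of the fingers, the arm and spring above 0.5 N).
It fails at once if a bystander is moved by more than 30 mm (distance of any of glue_bottle, can, solvent, screw_tin, magnet_ring, screwdriver, pot from where it was at the start of the episode above 0.03 m).
It also fails if it takes over 64 s, if anything falls off the work surface, if the arm or the gripper's body presses on something with over 40 N, if the wrist force passes 120 N, or if a joint passes its speed limit or range.

## Working session

There is one attempt and no reset: what is moved stays moved. The work goes in short steps, Python scripts to look and compute and a tool call to move; the robot and the scene stay as the last step left them, time stands still between calls to the robot, and variables do not carry over. Pictures are saved under pics/ and viewed, at most 12 in all, crops included, and the job is handed in when it is done.

Besides the shell and the picture viewer there is one more tool, called after "Call:" as name(argument=value, ...) on one line, values as JSON. drive_tool: Moves the arm, as the interface text tells. Its arguments: {"type":"object","properties":{"steps":{"type":"array"},"grip_force":{"type":"number"}},"required":["steps"]}

```bash
mkdir -p pics
cat > h.py <<'E'
import numpy as np, cv2
from cell import observe,get_image,arm
from scipy.spatial.transform import Rotation as R
def cam(n):
    d=get_image(n); a=np.array(d['attitude'],float)
    M=a if a.shape==(3,3) else (R.from_rotvec(a).as_matrix() if a.size==3 else R.from_quat(a).as_matrix())
    im=d['image']; f=im.shape[0]/2/np.tan(np.radians(d['vfov'])/2)
    return im,dict(M=M,f=f,c=(d['cx'],d['cy']),p=np.array(d['xyz']))
def ray(k,u,v):
    return k['M']@np.array([(u-k['c'][0])/k['f'],(v-k['c'][1])/k['f'],1])
def onz(k,u,v,z):
    r=ray(k,u,v); return k['p']+r*(z-k['p'][2])/r[2]
def proj(k,P):
    q=k['M'].T@(np.array(P)-k['p']); return k['f']*q[0]/q[2]+k['c'][0],k['f']*q[1]/q[2]+k['c'][1]
def save(im,n): cv2.imwrite('pics/'+n,cv2.cvtColor(im,cv2.COLOR_RGB2BGR))
E
python3 - <<'E'
from h import *
d=get_image('top');print({k:v for k,v in d.items() if k!='image'})
d2=get_image('scene');print({k:v for k,v in d2.items() if k!='image'})
save(cv2.resize(d['image'],(800,600),interpolation=3),'t0.png');save(cv2.resize(d2['image'],(800,600),interpolation=3),'s0.png')
print(observe(),arm.tcp_to_grasp)
E
```

```text
{'vfov': 53.32166592137843, 'cx': 279.32399402503654, 'cy': 213.84364818371535, 'xyz': array([ 0.3990861 , -0.11903497,  1.10157356]), 'attitude': array([-2.17619845,  2.13201126, -0.16211862])}
{'vfov': 50.40078001157842, 'cx': 281.69906484774276, 'cy': 204.43896986685456, 'xyz': array([ 1.25197931, -0.5753591 ,  0.70468432]), 'attitude': array([-2.02121514, -1.08042567,  0.53629035])}
{'clock': 0.1, 'joints': array([ 1.18042308,  0.43515362,  0.02498575,  1.57402751, -0.01160813,
        1.1340104 , -0.07508814]), 'dq': array([-0.00034047, -0.00164779, -0.00055558, -0.00051852,  0.00056626,
       -0.00122222,  0.00079488]), 'joint_efforts': array([ 3.50725764e-03, -6.69130397e+01,  9.88287963e-01, -3.15148079e+01,
       -6.04436570e-02,  3.73067544e-02,  1.09717762e-04]), 'position': array([ 0.17719459, -0.59885944,  0.22601513]), 'ee_rot': array([-3.10774444e+00, -4.50159930e-01,  5.27433908e-04]), 'force': array([-0.15570218, -0.26925929,  0.73761043]), 'ft_torque': array([-0.01332364,  0.04714694, -0.03430259]), 'gripper_force': 0.0, 'width': 0.9971342971971083} 0.0188
```

View pics/t0.png

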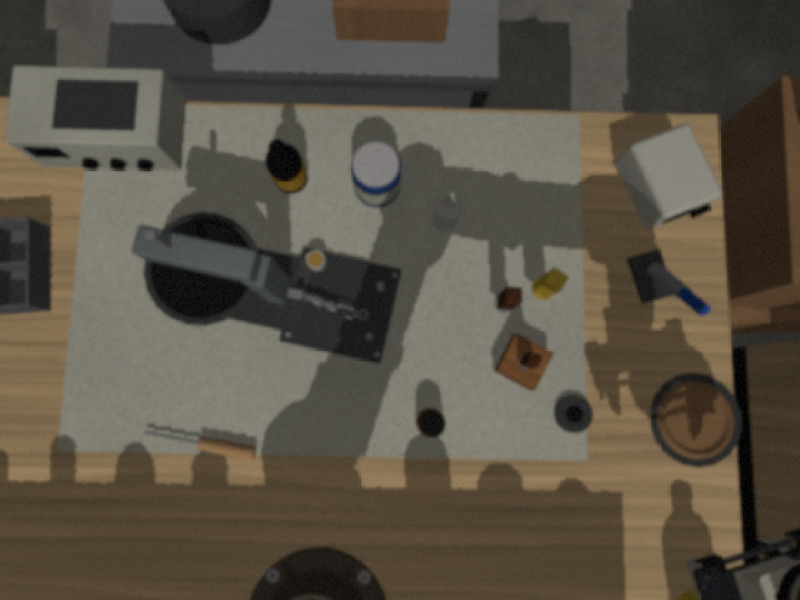

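View pics/s0.png

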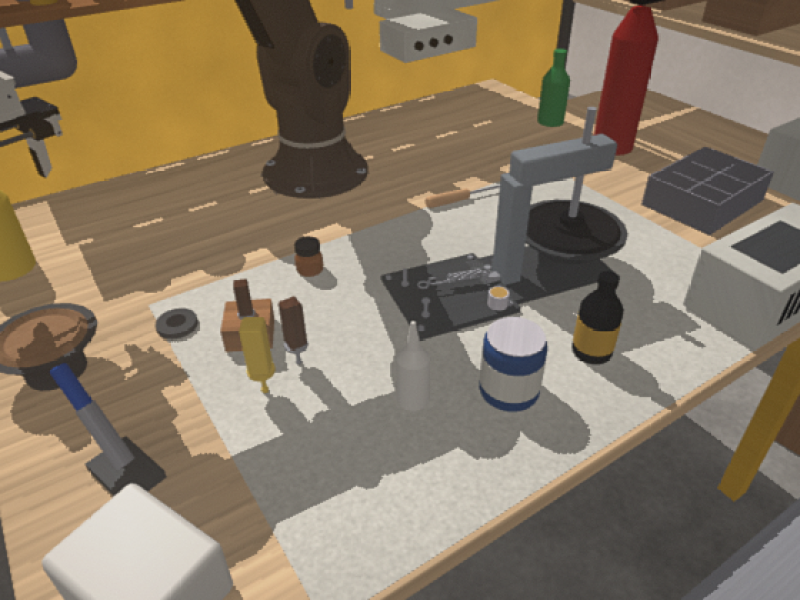

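The top view shows the stand with the puller at about (527,360), the jig plate at (340,305) with the spring pointing to the right, and the column to its left. The two other handles (brown at (510,298), yellow at (550,284)) stand free. I'll zoom in on the jig and stand.

Run:
```python
from h import *
t,k=cam('top'); s,k2=cam('scene')
def crop(im,x,y,w,h,f): return cv2.convertScaleAbs(cv2.resize(im[y:y+h,x:x+w],None,fx=f,fy=f,interpolation=cv2.INTER_CUBIC),alpha=1.6,beta=10)
a=crop(t,190,165,100,100,4); b=crop(s,260,170,100,70,4)
c=crop(t,340,180,70,100,4)[:, :]; e=crop(s,145,185,90,70,4)
out=np.zeros((600,800,3),np.uint8)
out[:400,:400]=a; out[:280,400:800]=b; out[280:560,400:760]=e
out[400:600,0:280]=c[200:400]
save(out,'z1.png')
for u,v in [(527,360)]: print(onz(k,u*.7,v*.7,.1))
print(onz(k,365*.7,315*.7,.032), onz(k,375*.7,350*.7,.045), onz(k,368*.7,336*.7,.045),onz(k,290*.7,295*.7,.04))
```

```text
[ 0.45202897 -0.3448386   0.1       ]
[ 0.53059583 -0.06826675  0.032     ] [ 0.46710413 -0.08824896  0.045     ] [ 0.49163331 -0.07522788  0.045     ] [0.56291115 0.06682449 0.04      ]
```

View pics/z1.png

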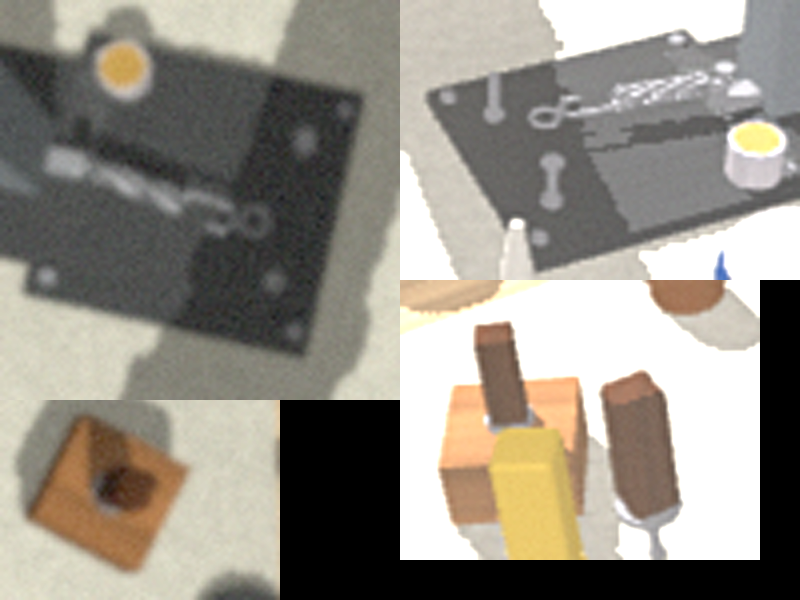

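The zoom shows, in scene coordinates, that the near stud (550,160) has the wide head, so it is the anchor; in top coordinates it is at crop (304,140). The plain pin is at (275,282), the root pin at (66,160) and the ring at (257,220). The hook's opening faces the plain-pin side. The smaller brown puller stands in the block.

Run:
```python
from h import *
from scipy.optimize import least_squares
t,k=cam('top'); s,k2=cam('scene')
def tri(a,b):
    o=[(k,a),(k2,b)]
    A=np.zeros((3,3));B=np.zeros(3)
    for c,(u,v) in o:
        r=ray(c,u,v);r/=np.linalg.norm(r);P=np.eye(3)-np.outer(r,r);A+=P;B+=P@c['p']
    x=np.linalg.solve(A,B); return x,[np.linalg.norm((np.eye(3)-np.outer(r/np.linalg.norm(r),r/np.linalg.norm(r)))@(x-c['p'])) for c,(u,v) in o for r in [ray(c,u,v)]]
T=lambda x,y:(190+x/4,165+y/4); S=lambda x,y:(260+(x-400)/4,170+y/4)
print('anchor top',onz(k,*T(304,140),.045),onz(k2,*S(551,160),.045))
print('pin top',onz(k,*T(275,282),.045),onz(k2,*S(493,78),.045))
print('root',onz(k,*T(66,160),.043),onz(k2,*S(725,68),.043))
print('ring',onz(k,*T(258,220),.032),onz(k2,*S(545,118),.032))
# blobs / refined
hsv=cv2.cvtColor(t,cv2.COLOR_RGB2HSV)
sub=t[225:275,340:395].astype(int)
# block mask: orange-ish
m=((sub[...,0]-sub[...,2])>18).astype(np.uint8)
c=max(cv2.findContours(m,0,2)[0],key=cv2.contourArea);print('block',cv2.minAreaRect(c))
br=cv2.boxPoints(cv2.minAreaRect(c))+[340,225];print([onz(k,u,v,.045)[:2].round(4) for u,v in br])
for n in ('top','scene'):
    im=t if n=='top' else s
    x,y,w,h=(352,232,40,34) if n=='top' else (145,185,60,60)
    cr=im[y:y+h,x:x+w]; 
    f=400//w; 
    g=cv2.convertScaleAbs(cv2.resize(cr,(w*f,h*f),interpolation=cv2.INTER_CUBIC),alpha=3.0 if n=='top' else 1.5); save(g,n+'h.png')
a=cv2.imread('pics/toph.png');b=cv2.imread('pics/sceneh.png')
o=np.zeros((600,800,3),np.uint8);o[:a.shape[0],:a.shape[1]]=a;o[:b.shape[0],400:400+b.shape[1]]=b
cv2.imwrite('pics/z2.png',o);print(a.shape,b.shape)
st=observe();Rm=R.from_rotvec(st['ee_rot']).as_matrix();print(Rm.round(3))
# bystanders (glue bottle foot etc.)
print('glue',onz(k2,*(413*.7,408*.7),0.0),onz(k2,413*.7,325*.7,.15),onz(k,447*.7,205*.7,.15))
print('decoys top',onz(k,511*.7,297*.7,.11),onz(k,556*.7,277*.7,.11))
```

```text
anchor top [ 0.58246216 -0.09430317  0.045     ] [ 0.5861555  -0.09557461  0.045     ]
pin top [ 0.4909326  -0.07815686  0.045     ] [ 0.49884111 -0.07848431  0.045     ]
root [0.56652218 0.0575427  0.043     ] [0.56991204 0.0501296  0.043     ]
ring [ 0.53183815 -0.06565799  0.032     ] [ 0.53700182 -0.06530272  0.032     ]
block ((26.89999771118164, 28.199996948242188), (33.09380340576172, 32.64659118652344), 26.56505012512207)
[array([ 0.4326, -0.2962]), array([ 0.5072, -0.3336]), array([ 0.4711, -0.4084]), array([ 0.3972, -0.3705])]
(340, 400, 3) (360, 360, 3)
[[ 0.959  0.284 -0.   ]
 [ 0.284 -0.959  0.   ]
 [-0.    -0.001 -1.   ]]
glue [ 0.73562273 -0.22196334  0.        ] [ 0.72613268 -0.21584846  0.15      ] [ 0.70161296 -0.20391784  0.15      ]
decoys top [ 0.55672013 -0.31665861  0.11      ] [ 0.59263214 -0.39321704  0.11      ]
```

View pics/z2.png

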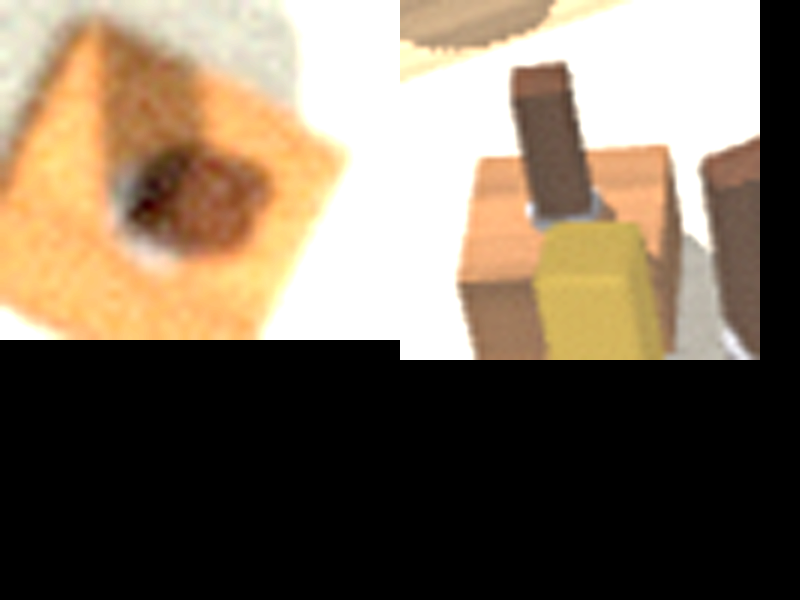

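In the crop the handle's top face has scene corners (512,68), (565,62), (570,95) and (515,100). Seen from above, it is at about (220,200). I'll compute its yaw and position.

Run:
```python
from h import *
t,k=cam('top'); s,k2=cam('scene')
q=[(145+(x-400)/6,185+y/6) for x,y in [(512,68),(565,62),(570,95),(515,100)]]
P=np.array([onz(k2,u,v,.109)[:2] for u,v in q]);print(P.round(4),P.mean(0))
for i in range(4):
    d=P[(i+1)%4]-P[i];print(np.linalg.norm(d).round(4),np.degrees(np.arctan2(d[1],d[0])).round(1))
print('top centre from top cam',onz(k,352+22.,232+20.,.109))
# brown top-face mask in the top view: brown (R>B) but dark vs block
cr=t[236:260,362:384].astype(int); print((cr[...,0]).tolist().__len__())
m=((cr[...,0]<75)&(cr[...,0]-cr[...,2]>12)).astype(np.uint8)
for r in range(0,24): print(' '.join('%3d'%v for v in cr[r,:,0]))
```

```text
[[ 0.444  -0.361 ]
 [ 0.4516 -0.3432]
 [ 0.4715 -0.3495]
 [ 0.463  -0.3674]] [ 0.45753301 -0.35526974]
0.0193 66.9
0.0209 -17.7
0.0198 -115.4
0.0201 161.3
top centre from top cam [ 0.45179891 -0.35494155  0.109     ]
24
 68  56  56  59  62  64  69  72  72  77  77  78  81  80  78  78  75  77  78  82  96 118
 72  57  56  53  57  54  61  62  68  73  79  81  81  80  77  75  76  79  76  84  96 115
 69  64  59  56  60  57  58  56  63  69  72  83  78  77  79  76  76  78  78  80  97 113
 73  57  60  58  60  55  52  58  57  66  83  86  79  84  81  70  77  75  74  79  96 114
 67  60  59  60  59  63  57  55  60  71  80  87  88  85  86  81  77  77  78  81  99 116
 70  63  57  57  60  56  64  60  60  68  82  90  88  89  84  86  81  77  78  80 100 117
 69  57  57  60  61  60  54  57  61  69  79  89  90  91  91  86  86  85  84  87  98 117
 71  59  59  60  56  62  57  59  61  65  74  92  94  92  93  92  89  91  88  86  98 117
 73  63  59  61  57  63  59  56  61  64  76  91  97  95  93  93  92  92  88  91  98 108
 75  63  62  63  60  56  60  52  53  62  71  87  95  97  97  95  95  88  94  92  94  96

[... 531 characters left out ...]
  68  45  37  24  28  36  35  42  49  52  52  52  51  56  60  72  89 102  96 103 103
 89  74  49  32  23  28  37  45  47  47  50  53  55  54  62  71  88  98  97 100 101 105
 93  75  53  41  36  31  39  41  47  52  57  59  55  57  62  74  92 103 102 102 102 109
 90  81  64  58  43  46  44  47  49  51  55  56  58  57  64  79  95 106 105 106 106 115
 89  84  78  74  67  58  58  51  52  51  60  59  63  70  75  87  99 106 108 107 113 121
 89  89  85  83  84  78  74  69  69  65  70  72  80  82  91  97 104 106 108 108 119 123
 94  94  92  89  87  87  89  87  84  85  85  91  95 101 102 107 108 104 108 115 119 127
 94  94  89  90  89  86  92  93  92  97  96 101 103 105 106 104 107 110 108 117 123 130
```

Call:
drive_tool(steps=[[0.3,20,17.5,0,-0.047],[0.3,20,17.5,0,-0.047],[0.3,20,17.5,0,-0.047],[0.3,20,17.5,0,-0.047],[0.3,20,17.5,0,-0.047],[0.3,20,17.5,0,-0.047],[0.3,20,17.5,0,-0.047],[0.3,20,17.5,0,-0.047],[0.3,20,17.5,0,-0.047],[0.3,20,17.5,0,-0.047],[0.3,20,17.5,0,-0.047],[0.3,20,17.5,0,-0.047],[0.3,20,17.5,0,-0.047],[0.3,16,17.5,-10,-0.047],[0.3,0,0,0,0],[0.3,0,0,0,0]], grip_force=60)

```text
clock: 1.73
position: [0.4542, -0.3527, 0.2162]
ee_rot: [-3.088, 0.573, 0.001]
force: [-0.8, -0.4, 0.1]
width: 0.701
gripper_force: 0.0
```

Call:
drive_tool(steps=[[0.3,0,0,-25,0],[0.3,0,0,-25,0],[0.3,0,-1,-25,0],[0.3,0,0,-25,0],[0.3,0,0,-20,0],[0.3,0,0,-20,0],[0.3,0,0,-15,0],[0.3,0,0,-6,0],[0.3,0,0,0,0],[0.3,0,0,0,0]])

```text
clock: 2.57
position: [0.4531, -0.3562, 0.0563]
ee_rot: [3.087, -0.579, 0.0]
force: [0.0, -0.2, -0.4]
width: 0.7
gripper_force: 0.0
```

Run:
```python
from h import *
t,k=cam('top'); s,k2=cam('scene')
c=lambda im,x,y,w,h,f:cv2.convertScaleAbs(cv2.resize(im[y:y+h,x:x+w],None,fx=f,fy=f,interpolation=2),alpha=1.5)
o=np.zeros((400,800,3),np.uint8);o[:,:400]=c(t,330,205,80,80,5);o[:,400:]=c(s,130,165,80,80,5);save(o,'z3.png')
```

```text
(no output)
```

View pics/z3.png

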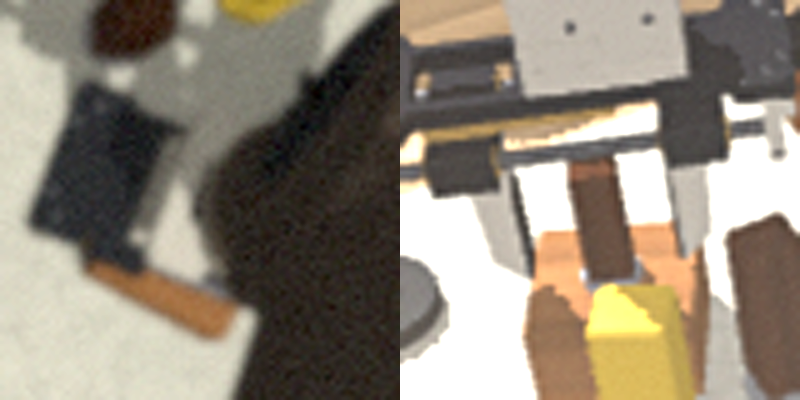

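The scene crop shows the handle at (600,220), between the fingers and square to them. I'll close the gripper.

Call:
drive_tool(steps=[[1,0,0,0,0],[1,0,0,0,0],[1,0,0,0,0],[1,0,0,0,0],[1,0,0,0,0],[1,0,0,0,0],[1,0,0,0,0]])

```text
clock: 3.25
position: [0.4534, -0.3553, 0.0558]
ee_rot: [3.088, -0.578, -0.0]
force: [-0.8, -1.6, 1.7]
width: 0.243
gripper_force: 0.5
```

Call:
drive_tool(steps=[[1,0,0,0,0],[1,0,0,3,0],[1,0,0,10,0],[1,0,0,15,0],[1,0,0,20,0],[1,0,0,20,0],[1,0,0,12,0],[1,0,0,0,0],[1,0,0,0,0]])

```text
clock: 4.0
position: [0.4537, -0.3555, 0.1366]
ee_rot: [3.087, -0.578, 0.003]
force: [-0.1, 0.0, -1.9]
width: 0.238
gripper_force: 60.0
```

Run:
```python
from h import *
o=observe();print(o['position'],o['width'],o['gripper_force'],o['force'])
t,k=cam('top'); s,k2=cam('scene')
c=lambda im,x,y,w,h,f:cv2.convertScaleAbs(cv2.resize(im[y:y+h,x:x+w],None,fx=f,fy=f,interpolation=2),alpha=1.5)
o=np.zeros((400,800,3),np.uint8);o[:,:400]=c(s,265,160,100,100,4);o[:,400:]=c(s,130,165,80,80,5);save(o,'z4.png')
```

```text
[ 0.45372761 -0.35553659  0.13660931] 0.23833483950975295 59.9858021736145 [-0.1017067   0.00448816 -1.88517183]
```

View pics/z4.png

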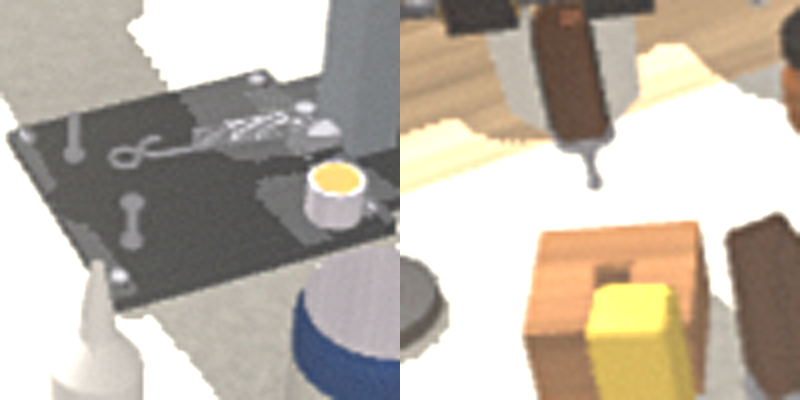

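The puller is gripped and out of the hole; its ball is at right-crop (595,186). The ring is at left-crop (122,157), and the headed post at (132,200).

Run:
```python
from h import *
s,k2=cam('scene')
o=observe()['position']
P=onz(k2,169,202.0,.0965);print(P,P-o)
print(onz(k2,295.5,199.25,.032), R.from_rotvec(observe()['ee_rot']).as_matrix()[:,1])
# stand hole centre in scene crop (613,275)
print('hole',onz(k2,130+213/5,165+272/5,.045))
```

```text
[ 0.45371552 -0.35452287  0.0965    ] [ 0.00093424  0.00035492 -0.03831189]
[ 0.53512362 -0.0662569   0.032     ] [-3.61815320e-01 -9.32249740e-01 -3.10435293e-04]
hole [ 0.45271619 -0.35427403  0.045     ]
```

Call:
drive_tool(steps=[[1,8,29,0,0.04],[1,8,29,0,0.04],[1,8,29,0,0.04],[1,8,29,0,0.04],[1,8,29,0,0.04],[1,8,29,0,0.04],[1,8,29,0,0.04],[1,8,29,0,0.04],[1,9,29,-12,0.04],[1,9,28,-20,0.04],[1,0,0,0,0],[1,0,0,0,0],[1,0,0,0,0]])

```text
clock: 5.23
position: [0.5347, -0.0669, 0.103]
ee_rot: [3.141, 0.046, -0.003]
force: [0.5, -0.8, -1.0]
width: 0.231
gripper_force: 60.0
```

Run:
```python
from h import *
o=observe();print(o['position'],o['width'],o['gripper_force'],o['force'])
s,k2=cam('scene');t,k=cam('top')
c=lambda im,x,y,w,h,f:cv2.convertScaleAbs(cv2.resize(im[y:y+h,x:x+w],None,fx=f,fy=f,interpolation=2),alpha=1.3)
o=np.zeros((480,800,3),np.uint8);o[:,:480]=c(s,265,165,60,60,8);o[:320,480:]=c(t,220,180,80,80,4);save(o,'z5.png')
```

```text
[ 0.53469541 -0.0668903   0.10299161] 0.23096652610614918 59.985677003860474 [ 0.51896147 -0.83983844 -0.97480185]
```

View pics/z5.png

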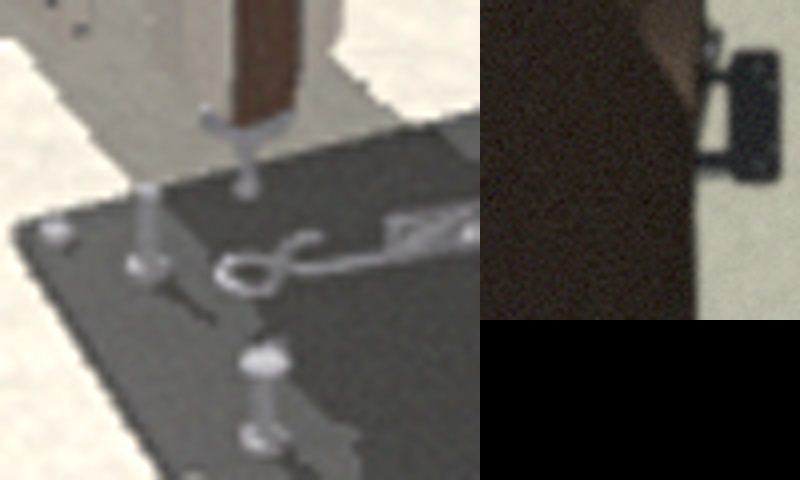

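The crop shows the ball at (246,188) directly behind and above the ring, whose centre is at about (243,275). The headed post's top is at (265,358).

Run:
```python
from h import *
s,k=cam('scene'); c=s[165:225,265:325].astype(int)
a=onz(k,265+246/8,165+188/8,.066);b=onz(k,265+243/8,165+275/8,.032);print(a,b,b-a)
g=c.sum(2)//3
for r in range(29,40): print(r,' '.join('%3d'%v for v in g[r,24:48]))
print('anchor',onz(k,265+265/8,165+358/8,.045))
```

```text
[ 0.53644981 -0.06688851  0.066     ] [ 0.53536788 -0.066805    0.032     ] [-1.08192753e-03  8.35160563e-05 -3.40000000e-02]
29  63  57  54  57  57  54  57  54  54  52  54  63  76 101 103  99  68  51  53  53  51  53  51  52
30  76  63  55  53  54  52  56  56  53  52  63  88  92  87  78  70  55  51  54  50  52  52  52  53
31  78  76  58  55  70  68  73  76  66  61  81  90  73  57  50  52  51  53  56  61  61  63  71  74
32  78  76  59  86 136 115 102  97  96  97  97  95  78  62  61  63  68  77  84  99 101 100 102  99
33  75  78  78 122 108  74  62  52  60  77  91  89  94 104 108 103 102 101  98  87  75  70  62  57
34  78  76  87 154 118  74  56  52  53  71  88  76  63  69  77  71  63  58  55  55  52  52  48  52
35  79  76  75 111 140 133  95  73  75  92  86  61  55  52  53  51  53  50  55  51  50  54  52  52
36  81  77  75  77  91 102 111 103  99 100  71  55  54  51  53  53  53  54  53  52  52  56  54  53
37  73  76  76  75  75  76  78  69  59  57  51  54  53  52  52  53  55  53  56  54  53  53  54  52
38  57  70  76  76  73  77  75  73  59  51  53  53  55  54  53  54  56  55  54  54  52  54  53  53
39  61  55  57  72  75  73  77  75  60  53  52  54  54  56  54  56  54  55  53  53  54  54  52  53
anchor [ 0.58588165 -0.09430055  0.045     ]
```

Run:
```python
from h import *
s,k=cam('scene'); g=s[165:225,265:325].astype(int).sum(2)//3
for r in range(17,28): print(r,' '.join('%3d'%v for v in g[r,24:40]))
o=observe()['position']
for u,v in [(295.7,199.1),(295.4,199.1),(296,199.1)]:
    b=onz(k,u,v,.032)
    for bu in (295.3,295.6): print(b.round(4),(b-onz(k,bu,188,.066)).round(4)[:2])
```

```text
17 111 109 110 109 103  98  96  97  99 102 108 111 112 115 114 113
18 109 108 111 111 112 100  94  93 109 114 113 113 114 110  97  84
19 110 114 113 116 115 105  95  95 108 110  96  84  72  59  54  52
20 113 115 114 111 111 101  94  85  71  60  54  51  50  50  51  51
21 113 112  89  80  72  72  89  76  56  50  51  52  54  56  52  53
22  72  61  54  51  50  74  93  86  62  52  53  53  54  54  57  51
23  53  52  52  53  57  88 106  97  67  52  54  53  56  53  54  56
24  52  55  54  57  55  71  89  79  57  53  56  55  56  54  53  53
25  56  56  57  54  54  55  59  54  55  53  56  58  55  54  57  55
26  57  56  58  55  57  55  55  56  54  55  54  54  53  54  54  52
27  56  54  57  55  54  57  55  57  57  55  54  55  53  53  51  50
[ 0.5349 -0.0655  0.032 ] [0.0008 0.0011]
[ 0.5349 -0.0655  0.032 ] [0.0003 0.0005]
[ 0.5345 -0.0661  0.032 ] [0.0003 0.0005]
[ 0.5345 -0.0661  0.032 ] [-0.0001 -0.0001]
[ 0.5353 -0.0649  0.032 ] [0.0012 0.0017]
[ 0.5353 -0.0649  0.032 ] [0.0008 0.0011]
```

Call:
drive_tool(steps=[[1,1,1,-10,0],[1,0,0,-10,0],[1,0,0,-8,0],[1,0,0,-8,0],[1,0,0,-7,0],[1,0,0,0,0],[1,0,0,0,0],[1,0,0,0,0]])

```text
clock: 6.1
position: [0.5365, -0.0653, 0.0608]
ee_rot: [3.141, 0.047, 0.0]
force: [0.4, -0.1, -0.5]
width: 0.235
gripper_force: 60.0
```

Run:
```python
from h import *
o=observe();print(o['position'],o['width'],o['gripper_force'],o['force'])
s,k2=cam('scene')
c=lambda im,x,y,w,h,f:cv2.convertScaleAbs(cv2.resize(im[y:y+h,x:x+w],None,fx=f,fy=f,interpolation=2),alpha=1.3)
save(c(s,270,175,60,45,12),'z6.png')
```

```text
[ 0.53654026 -0.06526863  0.06080856] 0.23471410447576788 59.98585224151611 [ 0.41816717 -0.12848375 -0.45550123]
```

View pics/z6.png

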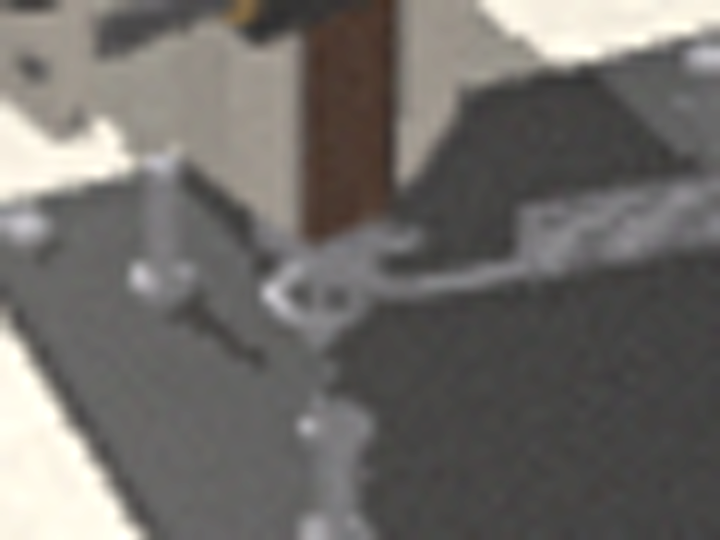

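The prong at (325,290) stands inside the ring, and no force shows. Next I'll swing the spring past the headed post (toward +x), unstretched.

Call:
drive_tool(steps=[[1,5.6,-1.3,0,0],[1,5.6,-1.3,0,0],[1,5.8,-0.5,0,0],[1,5.9,-0.5,0,0],[1,5.8,0,0,0],[1,5.7,0,0,0],[1,5.8,0.6,0,0],[1,5.7,0.6,0,0],[1,5.7,1.2,0,0],[1,5.7,1.2,0,0],[1,5.5,1.7,0,0],[1,5.5,1.7,0,0],[1,0,0,0,0],[1,0,0,0,0]])

```text
clock: 7.32
position: [0.6049, -0.0616, 0.0607]
ee_rot: [-3.141, -0.047, -0.0]
force: [-0.7, 0.1, -0.7]
width: 0.239
gripper_force: 60.0
```

Run:
```python
from h import *
o=observe();print(o['position'],o['width'],o['gripper_force'],o['force'])
s,k2=cam('scene')
c=lambda im,x,y,w,h,f:cv2.convertScaleAbs(cv2.resize(im[y:y+h,x:x+w],None,fx=f,fy=f,interpolation=2),alpha=1.3)
save(c(s,270,175,80,60,10),'z7.png')
```

```text
[ 0.60491778 -0.06161718  0.06066768] 0.2389337196251666 59.98580574989319 [-0.74158619  0.06659302 -0.74865623]
```

View pics/z7.png

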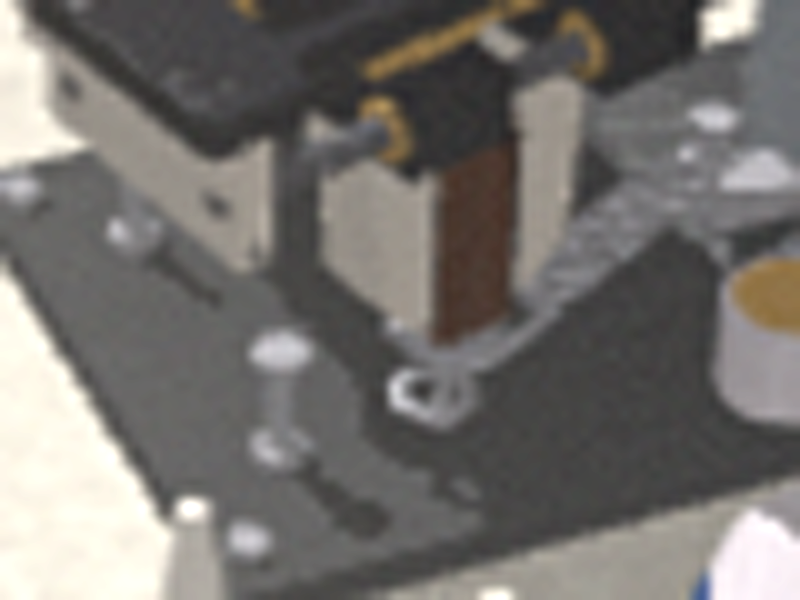

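The ring at (432,393) followed the prong, and the spring now lies beyond the headed post at (280,350). I'll draw it out.

Call:
drive_tool(steps=[[1,2.4,-6.7,0,0],[1,2.4,-6.7,0,0],[1,2.4,-6.7,0,0],[1,2.4,-6.7,0,0],[1,2.4,-6.7,0,0],[1,2.4,-6.7,0,0],[1,2.4,-6.7,0,0],[1,2.4,-6.7,0,0],[1,2.4,-6.7,0,0],[1,2.4,-6.7,0,0],[1,0,0,0,0],[1,0,0,0,0],[1,0,0,0,0],[1,0,0,0,0],[1,0,0,0,0]])

```text
clock: 8.62
position: [0.6279, -0.1273, 0.0602]
ee_rot: [-3.139, -0.048, 0.003]
force: [-2.1, 7.8, -0.8]
width: 0.233
gripper_force: 60.0
```

Run:
```python
from h import *
o=observe();print(o['position'],o['width'],o['gripper_force'],o['force'],np.degrees(np.arctan2(o['force'][1],o['force'][0])))
s,k2=cam('scene');t,k=cam('top');np.savez('p8.npz',s=s,t=t)
```

```text
[ 0.6279411  -0.12726618  0.06023017] 0.23341723993787092 59.992437958717346 [-2.10822167  7.75241803 -0.80709716] 105.21332609524407
```

Run:
```python
from h import *
s=np.load('p8.npz')['s'];_,k=cam('scene')
o=observe()['position']
print('tip pred',proj(k,[o[0],o[1],.024]))
Rt=np.array([.5638,.051]);d=(o[:2]-Rt)/np.linalg.norm(o[:2]-Rt)
for r in (.172,.185,.196,.157,.137,.147): print(r,np.round(proj(k,[*(Rt+d*r),.032]),1))
A=proj(k,[.585,-.0945,.032]);print('anchor',A)
g=s.astype(int).sum(2)//3
u,v=map(int,proj(k,[*(Rt+d*.18),.032]))
print('cols',u-14,'rows',v-12)
for r in range(v-12,v+13): print(r,' '.join('%3d'%x for x in g[r,u-14:u+18]))
```

```text
tip pred (np.float64(296.8080334881827), np.float64(231.43841087950332))
0.172 [301.2 224.8]
0.185 [298.  227.8]
0.196 [295.2 230.3]
0.157 [304.9 221.4]
0.137 [309.7 217. ]
0.147 [307.3 219.2]
anchor (np.float64(297.76403370818315), np.float64(213.8487689346083))
cols 285 rows 214
214 113 111 111 113 118 117 116 116 118 119  76  52  48  48  50  51  48  49  49  87 114 119 119 104  64  50  70  89  88  89  93 108
215 110 112 113 111 116 118 118 117 118 120  77  51  48  50  48  48  49  46  48  88 115 122 113  75  49  49  56  93  90  89 101 129
216 112 112 112 111 115 116 116 117 119 118  77  55  49  50  49  51  50  48  48  87 116 116  83  55  51  57  51  57  78  90  82  68
217 108 113 112 114 115 117 117 117 119 118  77  54  49  48  50  50  47  49  49  91 115  97  60  52  60  88  80  56  52  56  53  50
218  93 109 114 110 116 118 118 117 118 118  76  52  47  50  51  52  51  50  50  86 101  69  50  49  54  85  95  67  50  51  51  54
219  79  83 107 113 114 116 116 118 118 121  79  51  52  49  50  51  49  51  47  71  71  53  50  50  60  78  97  62  50  51  52  54
220  77  79  84  99 111 11
[... 1781 characters left out ...]
  57  55  63  73  87  97 115 119 118 119
234 186 148 130 131 132 133 127 103  81  72  63  61  58  59  55  57  56  52  56  57  64  67  84  91 115 121 119 119 129 120 127 120
235 176 143 131 130 133 131 132 123  77  55  55  55  55  55  55  56  58  67  86  89 116 122 124 122 121 130 129 136 186 157 178 139
236 170 139 129 131 133 133 131 128  82  54  54  58  59  64  70  84  88 113 123 122 121 120 119 128 136 187 202 201 203 194 145 117
237 153 134 128 130 131 131 129 127  94  66  66  83  92 116 120 119 116 117 129 135 122 114 122 186 200 204 206 195 189 140 112 125
238 157 134 128 131 133 132 129 124 120 118 117 117 116 119 120 116 130 137 191 202 144 115 124 195 202 200 197 141 117 122 130 178
```

Pixel values put the ring centre at about (297.7,228), which is r≈185 mm, so stretch is ≈64 mm as wanted. Next I'll swing in over the post.

Call:
drive_tool(steps=[[1,-4.4,-1.5,0,0],[1,-4.4,-1.4,0,0],[1,-4.8,-1.4,0,0],[1,-4.8,-1.3,0,0],[1,-4.8,-1.1,0,0],[1,-4.8,-1.0,0,0],[1,0,0,0,0],[1,0,0,0,0],[1,0,0,0,0]])

```text
clock: 9.52
position: [0.6004, -0.135, 0.0605]
ee_rot: [-3.139, -0.048, 0.001]
force: [-2.2, 7.7, -1.2]
width: 0.236
gripper_force: 60.0
```

Call:
drive_tool(steps=[[1,-4.1,-0.7,0,0],[1,-4.1,-0.7,0,0],[1,0,0,0,0],[1,0,0,0,0],[1,0,0,0,0]])

```text
clock: 9.93
position: [0.5924, -0.1364, 0.0606]
ee_rot: [-3.139, -0.048, 0.001]
force: [-2.0, 8.6, -1.0]
width: 0.239
gripper_force: 60.0
```

Call:
drive_tool(steps=[[1,-4.0,-0.5,0,0],[1,0,0,0,0],[1,0,0,0,0],[1,0,0,0,0]])

```text
clock: 10.27
position: [0.5885, -0.1368, 0.0606]
ee_rot: [-3.139, -0.048, 0.001]
force: [-0.2, 8.3, -0.9]
width: 0.233
gripper_force: 60.0
```

Call:
drive_tool(steps=[[1,-3.0,-0.3,0,0],[1,0,0,0,0],[1,0,0,0,0],[1,0,0,0,0]])

```text
clock: 10.6
position: [0.5859, -0.1371, 0.0607]
ee_rot: [-3.139, -0.048, -0.001]
force: [-0.3, 8.3, -1.3]
width: 0.238
gripper_force: 60.0
```

Run:
```python
from h import *
s,k=cam('scene');o=observe();print(o['position'],o['force'])
p=o['position']
for n,P in dict(ring=[p[0],p[1]+.0045,.032],anchorhead=[.585,-.0945,.043],anch=[.585,-.0945,.032],hook=[p[0],p[1]+.0175,.032]).items(): print(n,np.round(proj(k,P),1))
g=s.astype(int).sum(2)//3
print('   ',' '.join('%3d'%x for x in range(278,312)))
for r in range(204,232): print(r,' '.join('%3d'%x for x in g[r,278:312]))
```

```text
[ 0.585938   -0.13711963  0.06067204] [ 0.44411149  8.20526562 -1.19612831]
ring [284.7 219.8]
anchorhead [297.8 210.2]
anch [297.8 213.8]
hook [289.3 217.8]
    278 279 280 281 282 283 284 285 286 287 288 289 290 291 292 293 294 295 296 297 298 299 300 301 302 303 304 305 306 307 308 309 310 311
204 118 119 120  70  51  51  51  51  51  51  50  49 105 118 119 118 119  82  53  51  53  53  54  54  53  52  51  52  55  57  71  70  62  49
205 117 118 119  70  49  51  51  50  52  53  49  50 108 119 120 121 117  73  55  51  56  55  54  51  55  52  53  57  70  91  96  86 104  73
206 117 119 121  69  50  52  51  48  51  49  46  49 107 120 119 115  82  56  52  50  52  53  52  55  52  53  72  83  94  98 100  87  95  90
207 118 119 117  72  48  49  50  49  52  52  50  50 110 121 118  92  58  48  56  58  64  56  50  51  52  59  86  90 113  96  86 100 119 106
208 116 118 121  70  50  50  50  51  50  50  49  46 112 120 112  69  51  58 101 112 126 101  67  50  51  58  78  86  86  97 100  81  87  89
209 119 120 119  74  51  51  52  51  51  49  50  50 108 118  98  74  59 103 153 161 159 156 123  69  4
[... 2417 characters left out ...]

227 193 195 198 197 194 195 200 194 147 130 131 134 128  81  55 100 109  95  79  75  60  56  55  59  73  63  56  53  53  51  57  73  61  53
228 196 197 194 191 189 187 190 197 195 156 132 131 130  93  72 135 155 154 117  72  57  58  73  77  79  77  75  63  55  57  75  78  78  61
229 192 196 195 193 189 189 193 194 192 150 130 130 130 107  75  97 144 152 127  88  78  77  78  79  77  78  79  78  77  76  76  79  79  74
230 191 193 196 196 195 193 193 190 182 141 129 131 130 116  82  88  98 101  85  77  79  79  78  78  80  79  79  79  78  78  73  64  56  59
231 193 194 193 194 195 193 194 194 173 139 130 131 132 125  78  63  70  75  63  72  76  78  77  79  79  78  76  70  62  58  56  53  53  52
```

The pixel values show the post's stem (col 297) between the shank, which passes in front at (296,216), and the hook tip, which ends at (290,214). The post is in the mouth, so I can let the spring back.

Call:
drive_tool(steps=[[1,0.3,2.5,0,0],[1,0.3,2.5,0,0],[1,0.3,2.5,0,0],[1,0.3,2.5,0,0],[1,0.3,2.5,0,0],[1,0.3,2.5,0,0],[1,0,0,0,0],[1,0,0,0,0],[1,0,0,0,0]])

```text
clock: 11.4
position: [0.5875, -0.1227, 0.0607]
ee_rot: [-3.14, -0.048, 0.0]
force: [-1.0, 6.2, -0.6]
width: 0.237
gripper_force: 60.0
```

Call:
drive_tool(steps=[[1,0,2.5,0,0],[1,0,2.5,0,0],[1,0,2,0,0],[1,0,2,0,0],[1,0,0,0,0],[1,0,0,0,0],[1,0,0,0,0]])

```text
clock: 11.98
position: [0.5874, -0.1157, 0.0608]
ee_rot: [3.141, 0.045, 0.0]
force: [-0.1, 0.3, -0.4]
width: 0.238
gripper_force: 60.0
```

Call:
drive_tool(steps=[[1,0.3,2.7,0,0],[1,0,0,0,0],[1,0,0,0,0],[1,0,0,0,0]])

```text
clock: 12.32
position: [0.5876, -0.1121, 0.0608]
ee_rot: [3.141, 0.047, 0.0]
force: [-0.5, 0.3, -0.8]
width: 0.238
gripper_force: 60.0
```

Run:
```python
from h import *
s,k2=cam('scene');print(observe()['position'],observe()['force'])
c=lambda im,x,y,w,h,f:cv2.convertScaleAbs(cv2.resize(im[y:y+h,x:x+w],None,fx=f,fy=f,interpolation=2),alpha=1.3)
save(c(s,270,195,50,36,16),'z9.png')
```

```text
[ 0.5875862  -0.11217564  0.06076744] [-0.15360019 -0.07652955 -0.14164407]
```

View pics/z9.png

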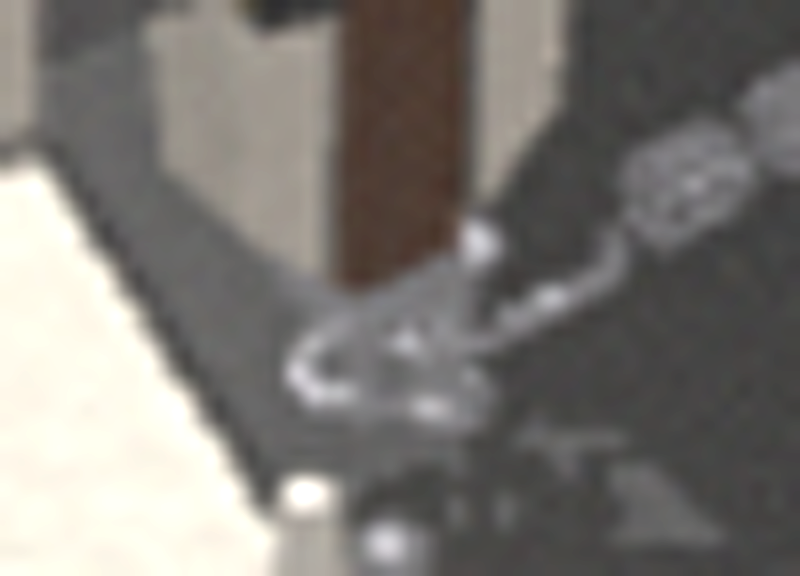

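The hook wraps the stem beneath the head at (480,240). The ring (290–410, 310–405) hangs slack around the prong. I'll lift the puller out slowly.

Call:
drive_tool(steps=[[1,0,0,3,0],[1,0,0,3,0],[1,0,0,3,0],[1,0,0,3,0],[1,0,0,0,0],[1,0,0,0,0]])

```text
clock: 12.87
position: [0.5878, -0.1122, 0.0731]
ee_rot: [3.141, 0.047, 0.001]
force: [0.2, 0.7, -1.1]
width: 0.236
gripper_force: 60.0
```

Call:
drive_tool(steps=[[1,0,0,4,0],[1,0,0,4,0],[1,0,0,5,0],[1,0,0,15,0],[1,0,0,20,0],[1,0,0,14,0],[1,0,0,0,0],[1,0,0,0,0],[1,0,0,0,0],[1,0,0,0,0]])

```text
clock: 13.7
position: [0.5868, -0.112, 0.1338]
ee_rot: [-3.141, -0.047, 0.003]
force: [0.1, -0.2, -2.0]
width: 0.234
gripper_force: 60.0
```

Run:
```python
from h import *
s,k=cam('scene');o=observe();print(o['position'],o['force'])
g=s.astype(int).sum(2)//3
for n,P in dict(ring=[.5877,-.1128,.032],crook=[.585,-.0945,.032]).items(): print(n,np.round(proj(k,P),1))
print('   ',' '.join('%3d'%x for x in range(284,314)))
for r in range(205,226): print(r,' '.join('%3d'%x for x in g[r,284:314]))
```

```text
[ 0.58690826 -0.11207542  0.13374438] [-0.25614715 -0.30332896 -0.42200089]
ring [292.1 217.2]
crook [297.8 213.8]
    284 285 286 287 288 289 290 291 292 293 294 295 296 297 298 299 300 301 302 303 304 305 306 307 308 309 310 311 312 313
205  75  76  76  76  75  75  73  63  75  78  77  62  57  54  56  57  53  57  56  54  55  55  55  53  59  87  85  99  91  90
206  77  77  78  76  75  78  77  76  78  77  77  76  61  52  51  53  54  54  57  55  54  55  55  54  66  86  87  91 101 117
207  79  78  76  76  78  75  76  80  77  78  76  73  65  63  64  58  54  50  55  57  55  56  55  51  56  79  77  96  85  92
208  76  78  79  77  77  78  78  80  78  79  76  84 111 113 125 101  68  54  54  54  56  55  53  54  62  91  87  86  72  95
209  79  79  79  78  78  80  76  79  79  74  75 113 150 158 157 155 120  71  54  54  55  54  54  67  80  70  90  93  87  75
210  80  79  78  78  80  79  79  76  77  74  80 135 154 155 153 155 138  81  55  55  55  50  55  69  90  69  64  76  67  55
211  77  77  78  77  76  78  79  78  78  76  73 102 123 132 135 126  95  60  53  52  50  58  61  79  92  65  52  54  
[... 1042 characters left out ...]
 100 108 140 139 107  91  75  60  72  75  76  77  80  78  64  55  53  53  53  55
221  65  76  77  79  78  78  78  83  88  84  77  84  96 108 100  92  69  57  59  75  79  80  78  80  80  61  56  54  53  55
222  83  72  78  76  78  78  75  75  76  78  76  77  77  76  77  61  56  57  73  79  77  79  76  78  78  61  54  56  55  52
223 114  64  72  78  74  75  75  74  77  78  78  80  77  76  79  62  55  55  57  59  73  78  60  55  57  61  59  71  63  55
224 149  83  64  75 103 104  90  75  77  78  76  62  56  58  74  61  56  58  55  54  56  73  60  59  75  76  77  79  77  62
225 197 123  67 114 203 210 157  96  75  63  62  57  59  56  60  58  56  60  56  57  56  58  56  56  70  76  78  78  79  76
```

The ring sits where a seated hook puts it, at (292,217.5), and the puller is clear. I'll take it back to the stand.

Call:
drive_tool(steps=[[1,0,0,3,0],[1,-13.3,-24.3,0,-0.04],[1,-13.3,-24.3,0,-0.04],[1,-13.3,-24.3,0,-0.04],[1,-13.3,-24.3,0,-0.04],[1,-13.4,-24.3,0,-0.04],[1,-13.4,-24.3,0,-0.04],[1,-13.4,-24.4,0,-0.04],[1,-13.4,-24.4,0,-0.04],[1,-13.4,-24.4,0,-0.04],[1,-13.4,-24.4,0,-0.04],[1,0,0,0,0],[1,0,0,0,0],[1,0,0,0,0],[1,0,0,0,0]])

```text
clock: 15.0
position: [0.4548, -0.3541, 0.1376]
ee_rot: [-3.088, 0.575, -0.0]
force: [0.8, -0.1, -0.7]
width: 0.238
gripper_force: 60.0
```

Run:
```python
from h import *
s,k=cam('scene');o=observe();p=o['position'];print(p,o['force'],R.from_rotvec(o['ee_rot']).as_matrix()[:2,1])
print('tip pred ball',np.round(proj(k,[p[0],p[1],p[2]-.041+.004]),1),'hole pred',np.round(proj(k,[.4534,-.3553,.045]),1))
g=s.astype(int).sum(2)//3
print('   ',' '.join('%3d'%x for x in range(158,186)))
for r in range(190,226): print(r,' '.join('%3d'%x for x in g[r,158:186]))
```

```text
[ 0.45482867 -0.35412062  0.13763752] [ 0.87561029  0.09820843 -1.1646998 ] [-0.35961782 -0.93309941]
tip pred ball [169.1 200.7] hole pred [172.3 219.7]
    158 159 160 161 162 163 164 165 166 167 168 169 170 171 172 173 174 175 176 177 178 179 180 181 182 183 184 185
190 116 120  92  65  53  54  54  54  53  54  54  53  52  58  88 116 196 211 205 201 198 199 200 200 200 197 200 201
191 102 107 107  84  60  49  54  54  58  57  60  59  60  70  85 122 195 209 205 200 200 202 201 198 195 196 198 197
192 108 112 148 114  73  59  61  64  75  75  74  82  93  93 101 165 200 205 204 201 198 202 201 201 201 200 199 200
193 168 172 187 135 103  97  97  95  97  98  99  96 101 111 145 190 202 200 199 200 198 197 200 206 207 205 203 202
194 190 203 211 187 146 116 111 106 102  98  96 100 149 194 202 204 203 201 199 201 200 200 201 201 205 207 205 203
195 210 208 210 208 203 184 178 163 137 103  97 118 194 205 205 204 201 201 200 202 203 205 206 204 204 204 205 204
196 204 204 202 204 204 205 206 208 186 124  94 116 192 204 207 204 205 201 201 200 198 196 193 195 199 204 206 204
197 203 201 203 20
[... 2645 characters left out ...]
 126
220 132 129 133 133 132 130 129 130 128 131 115  86  77  74  75  74  72  74 112 125 125 123 123 124 123 123 124 123
221 128 130 128 129 129 129 127 128 129 129 114  83  79  85  93  92  90  99 124 132 131 131 130 132 131 128 124 125
222 130 130 131 131 130 129 130 129 131 128 114  96 121 148 172 176 176 174 173 172 170 171 171 168 171 153 120 119
223 130 132 131 131 129 131 129 129 128 125 126 159 175 175 175 174 173 172 169 171 170 170 168 171 170 148 119 115
224 127 126 125 124 124 123 124 123 122 119 124 182 180 174 171 171 171 169 169 168 167 167 168 168 161 140 114 106
225 124 123 125 123 124 122 125 122 125 122 131 172 177 175 171 170 168 169 167 166 168 167 166 168 157 134 107 102
```

The ball is at (169.2,200.7), as predicted, so the puller hasn't shifted in the grip. The hole is centred at col 172, which matches the pose it was taken from. I'll correct by −1.7/−1 mm and lower.

Call:
drive_tool(steps=[[1,-1.7,-1,0,0],[1,0,0,-15,0],[1,0,0,-15,0],[1,0,0,-10,0],[1,0,0,-10,0],[1,0,0,-10,0],[1,0,0,-8,0],[1,0,0,-6,0],[1,0,0,-4,0],[1,0,0,0,0],[1,0,0,0,0],[1,0,0,0,0]])

```text
clock: 16.05
position: [0.4526, -0.3567, 0.0602]
ee_rot: [3.088, -0.578, 0.001]
force: [0.4, -0.6, -1.4]
width: 0.237
gripper_force: 60.0
```

Call:
drive_tool(steps=[[1,0.5,1,-2,0],[1,0,0,-2,0],[1,0,0,0,0],[1,0,0,0,0],[1,0,0,0,0]])

```text
clock: 16.47
position: [0.4527, -0.3555, 0.0558]
ee_rot: [3.088, -0.578, -0.0]
force: [0.4, 1.1, -0.7]
width: 0.238
gripper_force: 60.0
```

Call:
drive_tool(steps=[[0.65,0,0,0,0],[0.5,0,0,0,0],[0.3,0,0,0,0],[0.3,0,0,0,0],[0.3,0,0,0,0],[0.3,0,0,0,0],[0.3,0,0,10,0],[0.3,0,0,20,0],[0.3,0,0,25,0],[0.3,0,0,25,0],[0.3,0,0,25,0],[0.3,0,0,25,0],[0.3,0,0,0,0],[0.3,0,0,0,0],[0.3,0,0,0,0]])

```text
clock: 17.72
position: [0.4525, -0.3553, 0.1859]
ee_rot: [-3.088, 0.578, 0.0]
force: [-0.4, -1.3, -0.1]
width: 0.701
gripper_force: 0.0
```

Run:
```python
from h import *
s,k=cam('scene');o=observe();print(o['position'],o['force'],o['width'])
c=lambda im,x,y,w,h,f:cv2.convertScaleAbs(cv2.resize(im[y:y+h,x:x+w],None,fx=f,fy=f,interpolation=2),alpha=1.3)
x=np.zeros((400,800,3),np.uint8);x[:,:400]=c(s,130,165,80,80,5);x[:,400:]=c(s,275,185,50,50,8);save(x,'z10.png')
```

```text
[ 0.45226564 -0.35513495  0.18519864] [ 0.13073588 -0.09571576  0.69898378] 0.7010617562386118
```

View pics/z10.png

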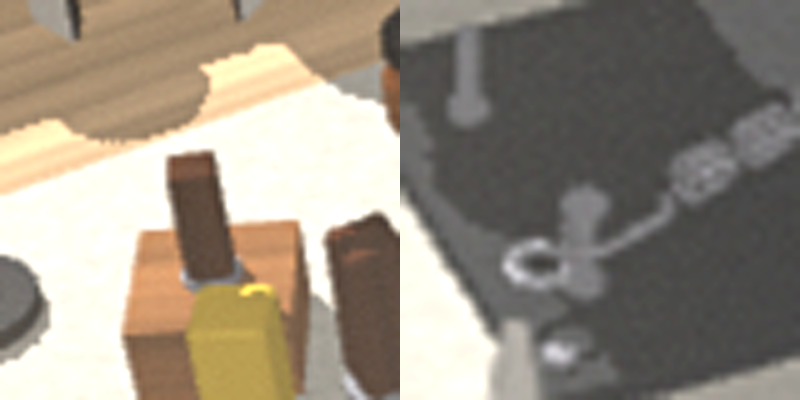

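The puller stands in its block with the collar down at left crop (210,275), and the hook is on the headed post at right crop (580,245). The gripper is clear, so I'm handing in.

```bash
python3 -c "
from cell import arm
print(arm.sign_off())"
```

```text
the job is handed in; nothing more can be done
None
```

The spring is hooked on the headed anchor post under tension, the puller is back upright in its stand with its collar on the block, and I handed the job in at about 18 s of the 64 s allowed (no verdict was returned).

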